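# Shorten a telescopic display-stand leg in its packing cradle

## Task

Lay the telescopic display-stand leg in the plywood packing cradle on the bench, with its rubber foot in the pocket at the stop end, and let go of it. Then take it again at the collar, squeezing in the collar's spring button, and push the leg together against the stop just until the button springs back out at the next hole, so that it no longer overhangs the cradle. Leave it lying in the cradle and do not disturb the other things on the bench.

Things in the scene. Friction and masses are not known exactly. Their poses are not given: they have to be found in the camera images.
- leg: telescopic leg of a display stand, 335 mm long extended, 0.35 to 0.45 kg, lying level along its x axis (foot to +x). Square parts, from -x: black end cap, aluminium outer tube 24 mm wide, black collar 36 mm wide (x -22 to 22 mm, fixed to the outer tube), steel inner tube 18 mm wide, black rubber foot. Origin: underside of the collar's middle, z up; the tubes' axis is 18 mm above it.
- leg_inner (a joint): how far the inner tube is pushed into the outer one, m: 0 = extended, pin in the first hole (the start); 0.045 = pin in the next hole (wanted); 0.090 = the hole beyond (too far). About 1.5 mm of play either way in a hole. Sliding needs 2 to 4 N; a pin in its hole blocks it.
- leg_button (a joint): press of the collar's spring button, m (pressing it draws the pin out): 0 = out, pin in a hole, tube locked; 0.0042 = pin just out of the hole, or riding on the tube between holes; 0.007 = flush with the collar, as when a gripper squeezes the collar across its y sides. Spring 3 N, 6 N when flush. Let go between holes, it rides and pops out over the next hole, and locks.
- leg_press (a point): middle of the spring button's face: 16 x 16 mm, on the collar's -y side at the collar's middle and the tubes' axis height, 7 mm proud of the collar when out
- leg_cap (a point): middle of the outer end face of the black cap (36 x 36 mm, 28 mm long, 160 to 132 mm behind the collar's middle; the bare outer tube runs from 132 to 22 mm behind it; balance point of the extended leg 5 to 20 mm ahead of the collar's middle, in the collar), on the tubes' axis
- leg_foot (a point): middle of the outer end face of the rubber foot (36 x 36 mm, 28 mm long), on the tubes' axis, 175 mm ahead of the collar's middle when extended; moves with the inner tube
- cradle: plywood packing cradle fixed to the bench: board 310 x 80 x 8 mm, x -150 to 160 mm, stop wall and foot pocket at its +x end, two low corner blocks (18 mm high, 62 mm apart) at the -x end. The leg lies on the board, its x axis along the cradle's x axis, foot towards the stop; extended, it overhangs the -x end by 40 mm. Origin: underside, mid-lane; z up.
- cradle_stop (a point): foot of the stop wall's inner face (cradle x = 145 mm), on the board's top 8 mm above the bench, mid-lane. The stop is 38 mm high. In front of it the foot pocket: two cheeks 42 mm apart, 52 to 2 mm before the stop, 24 mm high, with lips flaring outward above them to about 38 mm
- tape_roll: roll of brown packing tape, 100 mm across, 48 mm high, lying flat; not to be disturbed. Origin: centre of its underside
- marker: marker pen, 135 mm long, 17 mm thick; not to be disturbed. Origin: centre of its underside
- frames: stack of three small picture frames, 192 x 142 x 42 mm; not to be disturbed. Origin: centre of its underside
- spray: clear spray-cleaner bottle, 60 mm across, 160 mm high; not to be disturbed. Origin: centre of its underside
- corner_guard: grey plastic corner guard, 70 x 70 x 50 mm; not to be disturbed. Origin: centre of its underside

How it is judged:
On the way, in this order (a step that is already met when the one before it is completed fails the run):
1. the leg, still extended, lies in the cradle with its foot in the pocket, and is let go (x of leg_foot in the frame of cradle between 0.115 and 0.149 m and y of leg_foot in the frame of cradle between -0.007 and 0.007 m and z of leg_foot in the frame of cradle between 0.02 and 0.031 m and z of leg in the frame of cradle between 0.004 and 0.013 m and y of leg in the frame of cradle between -0.014 and 0.014 m and angle between the x axis of leg and the x axis of cradle, either way round below 0.08 rad and angle between leg's own z axis and vertical below 0.08 rad and contact force between the fingers and leg below 0.3 N and value of joint leg_inner below 0.004 m), for 0.2 s.
2. with the foot in the pocket, the button is pressed in and the leg starts to slide together (x of leg_foot in the frame of cradle between 0.115 and 0.15 m and value of joint leg_button above 0.0035 m and value of joint leg_inner above 0.006 m), for 0.05 s.
At the end, for the whole second after the job is handed in: The leg is shortened by one hole (45 mm within 3 mm), its button out (within 1.5 mm), at rest flat on the cradle's board along the lane (0.08 rad, collar within 14 mm, foot within 7 mm of mid-lane), foot in the pocket at the stop, the cap overhanging the board by less than 3 mm (x of leg_foot in the frame of cradle between 0.115 and 0.149 m and y of leg_foot in the frame of cradle between -0.007 and 0.007 m and z of leg_foot in the frame of cradle between 0.02 and 0.031 m and z of leg in the frame of cradle between 0.004 and 0.013 m and y of leg in the frame of cradle between -0.014 and 0.014 m and angle between the x axis of leg and the x axis of cradle, either way round below 0.08 rad and angle between leg's own z axis and vertical below 0.08 rad and x of leg_cap in the frame of cradle above -0.153 m and value of joint leg_inner between 0.042 and 0.048 m and value of joint leg_button below 0.0015 m and linear speed of leg below 0.02 m/s); the robot touches nothing.
It fails at once if the tape roll, marker, picture frames, spray bottle or corner guard is moved by more than 30 mm (distance of any of tape_roll, marker, frames, spray, corner_guard from where it was at the start of the episode above 0.03 m).
It also fails if it takes over 51 s, if anything falls off the work surface, if the arm or the gripper's body presses on something with over 40 N, if the wrist force passes 120 N, or if a joint passes its speed limit or range.

## Robot

A 6-joint arm with a two-finger parallel gripper is mounted at the origin on the work surface. World frame = base frame: x ahead of the robot, y to its left, z up, the work surface at z = 0. Lengths are in m, angles in rad, forces in N, time in s.
With the tool pointing down it reaches from about 0.3 to 0.775 m from the base axis. Payload 14.6 kg.
Tool frame: the origin (TCP) lies on the centre line of the jaws, within the pads' length; the fingertips stand tip_reach ahead of it and the grasp point (between the pads) lies 2 mm behind it (tip_reach is the distance from the TCP to the fingertips, in m); z points along the fingers, y is the direction in which the jaws open and shut (so a half turn about z gives the same grasp; the last joint's range is limited). The gripper opens to 85 mm and grips with 20 to 120 N. Pads are 22 mm wide; open, the fingers measure 114 mm over their backs; the gripper's body (76 mm by 85 mm) begins 54 mm behind the grasp point. The pads swing forward as they close: fully open they stand 13 mm farther back than shut.
Start: joints at [-1.386, 0.3, 1.521, -0, 1.321, -0.067], TCP at [0.137, -0.533, 0.248] pointing down, gripper open.
Joint ranges: [-3.03, 3.03], [-0.79, 2.21], [0.23, 2.52], [-1.04, 4.18], [0, 3.07], [-2.55, 2.55]. Speed limits (rad/s): [2.22, 2.22, 2.57, 3.14, 3.14, 3.14].

## Interface

Orientations are given as a unit quaternion [w, x, y, z].
In Python, from plant import sense, grab_frame, job_done, tip_reach gives the robot as it stands.
- The arm moves only by the shell command python3 -m inch 'ROWS'. ROWS is a JSON object of lists of equal length, an entry for each row: "dp": the shift along the tool's x, y, z in units of 15 cm (1.0 is 15 cm), a list of three; "rotation": the turn, a rotation vector about the tool's x, y, z in units of 90 degrees (1.0 is 90 degrees), a list of three; "grip": the closure, from -1 (fully open) to 1 (shut). A call has exactly 10 rows; each row is the pose to reach, as a shift and turn from the pose measured when the call began, along the tool's axes at that moment; what a row does not reach only later rows make up. A row lasts 1/8 s, in which the tool goes at most 62.5 mm and 10.7 degrees, less where a joint would pass 70% of its speed; a pose out of reach is approached as far as the arm can. A call with a number of a shift or a turn outside -1 to 1 is refused whole. A call with a gripper value outside its range is refused whole. The fingers move at their own pace and stop on an object; the grip force is fixed at half the most. Time passes only in rows, so rows that repeat a pose let the fingers close, or fill a call up. It gives the time, the measured TCP pose, the force and the opening at its end, in the units of the state.
- sense(): the state, without advancing time (a new reading comes with each control period).
- grab_frame(name): name is "scene" or "top" or "wrist"; returns a dict with "img" (480x640x3 uint8, blue, green, red), "fx", "fy", "cx", "cy" (pixels), "rvec" (rotation vector, rad) and "tvec" (3), from world to camera coordinates, as OpenCV has them; the wrist camera has in their place "T_tool_cam" (4x4, takes a point from camera to tool coordinates, whose origin is the TCP and whose axes are the flange's). Camera axes: x right, y down, z forward; pixel columns grow to the right and rows downward; lengths in m; the calibration is good to about 2 mm. A picture is of the moment at which its call begins: read the wrist's pose just before it. There is no depth.
- job_done(): hands the job in, once; it reports no verdict.
The state is a dict: "t": time; "joints": joint angles; "joint_vel": joint speeds; "effort": joint torques, N m; "position": TCP position; "eef_rot": TCP orientation; "contact_force": force on the tool from outside, world axes, zero at the start; "ft_torque": the same for the moment, N m; "grip_width": finger opening in m.
Only numpy, scipy, OpenCV 4.12 (cv2) and the standard library are available. Lean on these libraries where they do the work, as an engineer would, in place of code of your own. Each camera call takes 0.05 s, during which the arm holds its last target. There are 200 camera calls.

## Working session

There is one attempt and no reset: what is moved stays moved. The work goes in short steps, Python scripts to look and compute and a shell command to move; the robot and the scene stay as the last step left them, time stands still between calls to the robot, and variables do not carry over. Pictures are saved under pics/ and viewed, about 8 in all and at most 12, crops included, and the job is handed in when it is done.

```bash
ls; mkdir -p pics; cat > h.py <<'E'
import numpy as np, cv2, pickle
from scipy.spatial.transform import Rotation as R
from plant import sense, grab_frame, tip_reach
def shot(n,f):
    s=sense(); g=grab_frame(n); g['s']=s; cv2.imwrite(f'pics/{f}.png',g['img']); pickle.dump(g,open(f'pics/{f}.pkl','wb')); return g
def pose(s): 
    q=s['eef_rot']; return np.array(s['position']),R.from_quat([q[1],q[2],q[3],q[0]])
def ray(f,u,v,z):
    g=pickle.load(open(f'pics/{f}.pkl','rb'))
    d=np.array([(u-g['cx'])/g['fx'],(v-g['cy'])/g['fy'],1])
    if 'rvec' in g:
        Rm=cv2.Rodrigues(np.array(g['rvec'],float))[0]; o=-Rm.T@np.array(g['tvec']).ravel(); w=Rm.T@d
    else:
        p,r=pose(g['s']); T=np.array(g['T_tool_cam']); o=p+r.apply(T[:3,3]); w=r.apply(T[:3,:3]@d)
    return o+w*(z-o[2])/w[2]
E
python3 - <<'E'
from h import *
print(sense(), tip_reach if not callable(tip_reach) else tip_reach())
shot('top','top0'); g=shot('scene','scene0')
E
```

```text
pics
{'t': 0.0, 'joints': array([-1.38561005e+00,  3.00507603e-01,  1.52160924e+00, -4.78446618e-06,
        1.32072503e+00, -6.66069006e-02]), 'joint_vel': array([ 2.58785370e-05, -1.24528920e-03,  7.01474271e-04, -3.37257775e-04,
        1.38300050e-03,  1.17964239e-03]), 'effort': array([-1.65776713e-03, -5.43502557e+01, -3.61795378e+01, -1.80481161e-04,
        4.06513660e-03,  3.98518381e-06]), 'position': array([ 0.13697774, -0.53243328,  0.24768937]), 'eef_rot': array([-6.23375352e-04,  9.92085218e-01,  1.25564841e-01, -3.93246302e-05]), 'contact_force': array([-0.29000398, -0.78065387,  0.93133971]), 'ft_torque': array([-0.05149841, -0.02820458, -0.00044389]), 'grip_width': 0.08507904607225539} 0.017
```

View pics/top0.png

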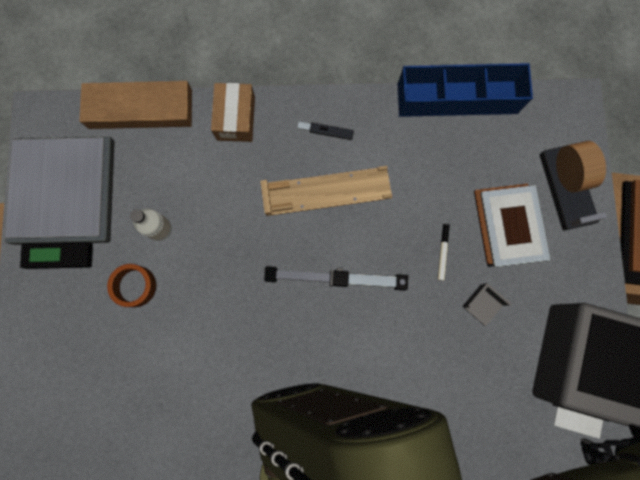

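View pics/scene0.png

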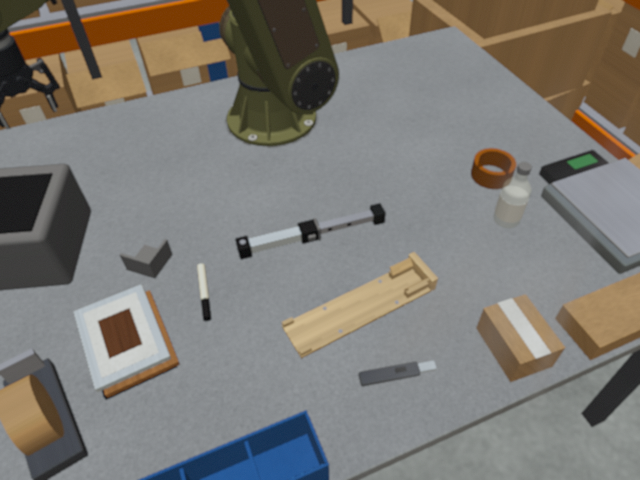

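```bash
python3 - <<'E'
from h import *
a=cv2.imread('pics/top0.png')[155:305,250:420]; b=cv2.imread('pics/scene0.png')[195:355,225:445]
a=cv2.resize(a,None,fx=4.4,fy=4.4,interpolation=2)[:, :748]; 
cv2.imwrite('pics/a.png',a[:600]); cv2.imwrite('pics/b.png',cv2.resize(b,None,fx=3.6,fy=3.6,interpolation=2))
for u,v in [(270,274),(340,278),(402,283),(263,197),(388,183)]: print(u,v,ray('top0',u,v,0.02))
E
```

```text
270 274 [0.46415409 0.09262076 0.02      ]
340 278 [ 0.45113704 -0.07180975  0.02      ]
402 283 [ 0.43622867 -0.21685667  0.02      ]
263 197 [0.65051706 0.10805535 0.02      ]
388 183 [ 0.6785711  -0.19477379  0.02      ]
```

View pics/a.png

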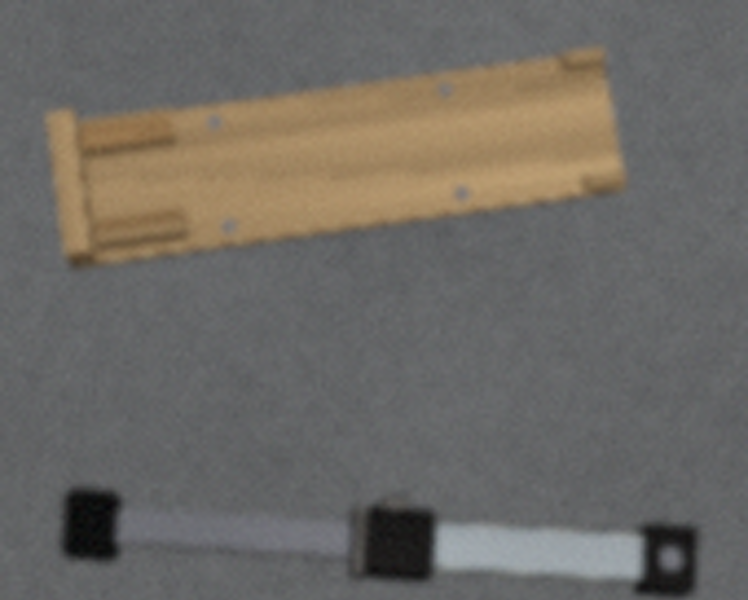

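View pics/b.png

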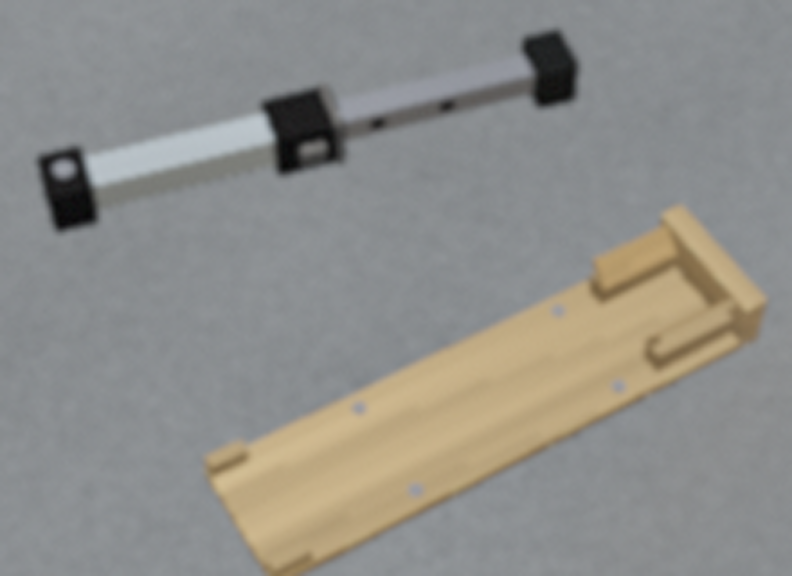

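```bash
cat >> h.py <<'E'
def to(x,y,z,yaw_y,tilt=None):
    """dp, rotation to TCP (x,y,z), pointing down, tool y axis at yaw_y deg in world"""
    p,r=pose(sense()); a=np.radians(yaw_y)
    yv=np.array([np.cos(a),np.sin(a),0]); zv=np.array([0,0,-1.]); M=np.c_[np.cross(yv,zv),yv,zv]
    dp=r.inv().apply(np.array([x,y,z])-p)/.15; rv=(r.inv()*R.from_matrix(M)).as_rotvec()/(np.pi/2)
    print('dp',dp.round(4),'rot',rv.round(4)); return dp,rv
E
python3 - <<'E'
from h import *
f=lambda u,v,z:ray('top0',250+u/4.4,155+v/4.4,z)[:2].round(4)
print('leg foot,collar,cap tops',f(91,524,.036),f(400,543,.036),f(669,560,.036))
print('stop top corners',[f(*p,.046) for p in[(48,112),(75,110),(70,265),(92,262)]])
print('end corners',f(605,48,.026),f(625,190,.026))
to(.45,-.075,.25,-5); g=pickle.load(open('pics/top0.pkl','rb')); print(g['fx'],g['tvec'])
E
```

```text
leg foot,collar,cap tops [0.4625 0.0896] [ 0.4489 -0.0731] [ 0.4369 -0.2142]
stop top corners [array([0.6844, 0.1101]), array([0.6852, 0.0955]), array([0.6   , 0.0988]), array([0.6014, 0.087 ])]
end corners [ 0.7196 -0.1945] [ 0.6392 -0.2019]
dp [ 2.7808 -2.4335 -0.012 ] rot [-6.000e-04 -5.000e-04 -7.841e-01]
493.20748810218544 [-0.00278429  0.53754627  1.10966299]
```

```bash
python3 -m inch '{"dp":[[0.1,-0.08,0],[0.2,-0.16,0],[0.3,-0.25,0],[0.4,-0.33,0],[0.5,-0.41,0],[0.6,-0.5,0],[0.7,-0.58,0],[0.8,-0.66,0],[0.9,-0.75,0],[0.95,-0.82,0]],"rotation":[[0,0,-0.03],[0,0,-0.06],[0,0,-0.09],[0,0,-0.12],[0,0,-0.15],[0,0,-0.18],[0,0,-0.21],[0,0,-0.24],[0,0,-0.27],[0,0,-0.3]],"grip":[-1,-1,-1,-1,-1,-1,-1,-1,-1,-1]}'
python3 -c "
from h import *
to(.45,-.075,.25,-5)"
```

```text
t: 1.35
position: [0.245, -0.3768, 0.2479]
eef_rot: [-0.001, 0.935, 0.355, 0.0]
contact_force: [-0.1, 0.5, -0.3]
grip_width: 0.0854
dp [ 2.3582 -0.5954 -0.0121] rot [-4.000e-04 -6.000e-04 -4.817e-01]
```

```bash
python3 -m inch '{"dp":[[0.12,-0.03,0],[0.24,-0.06,0],[0.36,-0.09,0],[0.48,-0.12,0],[0.6,-0.15,0],[0.7,-0.18,0],[0.8,-0.2,0],[0.9,-0.22,0],[1,-0.24,0],[1,-0.25,0]],"rotation":[[0,0,-0.03],[0,0,-0.06],[0,0,-0.09],[0,0,-0.12],[0,0,-0.15],[0,0,-0.18],[0,0,-0.21],[0,0,-0.24],[0,0,-0.27],[0,0,-0.3]],"grip":[-1,-1,-1,-1,-1,-1,-1,-1,-1,-1]}'
python3 -c "
from h import *
to(.45,-.075,.25,-5)"
```

```text
t: 2.6
position: [0.3329, -0.2482, 0.248]
eef_rot: [-0.001, 0.825, 0.566, 0.0]
contact_force: [0.1, 0.7, 0.2]
grip_width: 0.0854
dp [ 1.358   0.3123 -0.0122] rot [-0.0003 -0.0007 -0.179 ]
```

```bash
python3 -m inch '{"dp":[[0.12,0.03,0],[0.24,0.06,0],[0.36,0.1,0],[0.48,0.14,0],[0.6,0.18,0],[0.7,0.22,0],[0.8,0.25,0],[0.9,0.28,0],[1,0.31,0],[1,0.31,0]],"rotation":[[0,0,-0.03],[0,0,-0.06],[0,0,-0.09],[0,0,-0.12],[0,0,-0.15],[0,0,-0.18],[0,0,-0.18],[0,0,-0.18],[0,0,-0.18],[0,0,-0.18]],"grip":[-1,-1,-1,-1,-1,-1,-1,-1,-1,-1]}'
python3 -c "
from h import *
to(.45,-.075,.25,-5)
g=shot('wrist','w1');print(g['T_tool_cam'],g['fx'])"
```

```text
t: 3.85
position: [0.4308, -0.1243, 0.248]
eef_rot: [-0.001, 0.736, 0.677, 0.0]
contact_force: [-0.6, -0.1, 0.2]
grip_width: 0.0854
dp [ 0.338   0.0999 -0.0127] rot [-0.0003 -0.0007  0.0017]
[[-1.06152910e-03 -9.64525108e-01 -2.63988995e-01  6.71861916e-02]
 [ 9.99999430e-01 -9.93723857e-04 -3.90383246e-04 -1.23965662e-03]
 [ 1.14202280e-04 -2.63989259e-01  9.64525613e-01 -1.25394129e-01]
 [ 0.00000000e+00  0.00000000e+00  0.00000000e+00  1.00000000e+00]] 346.97399551806603
```

View pics/w1.png

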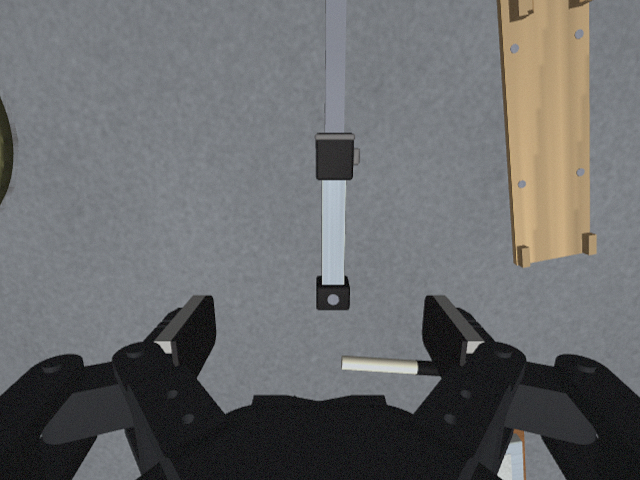

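```bash
python3 - <<'E'
from h import *
f=lambda u,v,z:ray('w1',u,v,z)[:2]
cs=[f(317,136,.036),f(353,136,.036),f(352.5,179,.036),f(317.5,179,.036)]
print(np.round(cs,4)); c=np.mean(cs,0); cap=np.mean([f(317,309.5,.036),f(349.5,309.5,.036)],0); print(c,cap,np.linalg.norm(c-cap),np.degrees(np.arctan2(*(c-cap)[::-1])))
t=(f(325,20,.027)+f(345,20,.027))/2;print(np.degrees(np.arctan2(*(t-c)[::-1])))
# cradle -x end: block tops z=.026, board end edge z=.008
print('blocks inner', f(530,248,.026),f(582.5,235,.026),'board end',f(516,266,.0),f(596,253,.026))
print('cheek ends inner',f(532,12,.032),f(571,5,.032))
E
```

```text
[[ 0.4344 -0.047 ]
 [ 0.4678 -0.0498]
 [ 0.465  -0.0892]
 [ 0.4315 -0.0864]]
[ 0.44966565 -0.06809558] [ 0.43632461 -0.22449886] 0.15697124475264143 85.12452905592203
85.60809764652005
blocks inner [ 0.64597047 -0.17694501] [ 0.69889895 -0.16745652] board end [ 0.64745917 -0.20605758] [ 0.71517729 -0.18834212]
cheek ends inner [0.62834504 0.03939241] [0.66134461 0.04185807]
```

```bash
python3 -c "
from h import *
to(.4498,-.066,.022,-4.8)"
python3 -m inch '{"dp":[[0.1,0.03,0],[0.2,0.06,0],[0.3,0.08,0.1],[0.4,0.09,0.25],[0.4,0.09,0.4],[0.4,0.09,0.55],[0.4,0.09,0.7],[0.4,0.09,0.85],[0.4,0.09,0.95],[0.4,0.09,1.0]],"rotation":[[0,0,0],[0,0,0],[0,0,0],[0,0,0],[0,0,0],[0,0,0],[0,0,0],[0,0,0],[0,0,0],[0,0,0]],"grip":[-1,-1,-1,-1,-1,-1,-1,-1,-1,-1]}'
python3 -c "
from h import *
to(.4498,-.066,.022,-4.8); shot('wrist','w2')"
```

```text
dp [0.3992 0.096  1.5071] rot [-0.0003 -0.0006 -0.0007]
t: 5.15
position: [0.4487, -0.0655, 0.0971]
eef_rot: [-0.001, 0.736, 0.677, -0.0]
contact_force: [0.4, 0.6, -0.1]
grip_width: 0.0854
dp [-0.0036  0.0085  0.5007] rot [-0.0011 -0.0008 -0.0005]
```

View pics/w2.png

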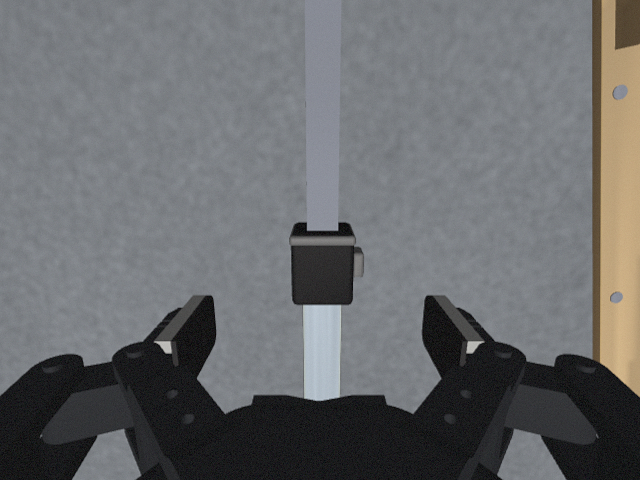

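```bash
python3 - <<'E'
from h import *
for a in [(291,239,.036),(354,239,.036),(352,304,.036),(293,304,.036),(361,249,.026),(361,276,.026),(322,100,.027)]: print(ray('w2',*a).round(4))
E
```

```text
[ 0.4335 -0.0461  0.036 ]
[ 0.4684 -0.0491  0.036 ]
[ 0.4649 -0.0883  0.036 ]
[ 0.4304 -0.0854  0.036 ]
[ 0.4729 -0.0583  0.026 ]
[ 0.472  -0.0752  0.026 ]
[0.4568 0.0253 0.027 ]
```

```bash
python3 -m inch '{"dp":[[0,0.006,0.1],[0,0.006,0.2],[0,0.006,0.3],[0,0.006,0.4],[0,0.006,0.47],[0,0.006,0.5],[0,0.006,0.5],[0,0.006,0.5],[0,0.006,0.5],[0,0.006,0.5]],"rotation":[[0,0,0],[0,0,0],[0,0,0],[0,0,0],[0,0,0],[0,0,0],[0,0,0],[0,0,0],[0,0,0],[0,0,0]],"grip":[-1,-1,-1,-1,-1,-1,1,1,1,1]}'
```

```text
t: 6.45
position: [0.4501, -0.0657, 0.0227]
eef_rot: [-0.0, 0.736, 0.677, 0.0]
contact_force: [-0.6, 0.2, 8.5]
grip_width: 0.0353
```

```bash
python3 -m inch '{"dp":[[0,0,-0.05],[0,0,-0.12],[0,0,-0.24],[0,0,-0.36],[0,0.04,-0.48],[0,0.16,-0.56],[0,0.32,-0.6],[0,0.46,-0.6],[0,0.56,-0.6],[0,0.6,-0.6]],"rotation":[[0,0,0],[0,0,0],[0,0,0],[0,0,0],[0,0,0],[0,0,-0.03],[0,0,-0.06],[0,0,-0.09],[0,0,-0.11],[0,0,-0.12]],"grip":[1,1,1,1,1,1,1,1,1,1]}'
python3 -c "
from h import *
shot('wrist','w3'); shot('top','top1')"
```

```text
t: 7.7
position: [0.54, -0.0733, 0.113]
eef_rot: [-0.0, 0.669, 0.743, 0.0]
contact_force: [-1.1, -0.6, -3.6]
grip_width: 0.035
```

View pics/w3.png

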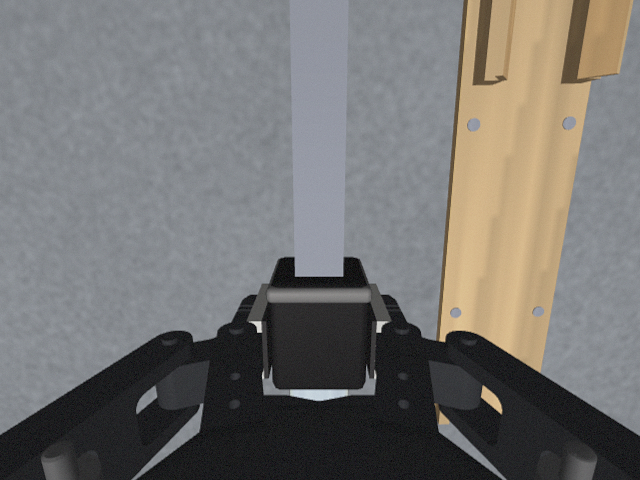

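```bash
python3 - <<'E'
from h import *
f=lambda u,v,z=.008:ray('w3',u,v,z)[:2]
h=[f(473.5,124.5),f(569,123.5),f(455.5,312.5),f(538,311.5)];print('holes',np.round(h,4))
m1,m2=(h[0]+h[1])/2,(h[2]+h[3])/2; print(m1,m2,np.degrees(np.arctan2(*(m1-m2)[::-1])),[np.degrees(np.arctan2(*(a-b)[::-1])) for a,b in [(h[0],h[2]),(h[1],h[3])]])
print('R edge',f(591.5,83),f(541.5,370),'L',f(467,10),f(443,300))
print('cheek base front corners',f(476,82),f(500,82),f(563,83),f(617,75,.046))
p,r=pose(sense());print(p,np.degrees(np.arctan2(*r.apply([1,0,0])[1::-1])))
# zoomed crop stop end, from top1
b=cv2.imread('pics/top1.png')[150:235,250:400]; cv2.imwrite('pics/c.png',cv2.resize(b,None,fx=5.3,fy=5.3,interpolation=2))
E
```

```text
holes [[ 0.6274  0.0174]
 [ 0.6871  0.0242]
 [ 0.643  -0.1117]
 [ 0.7026 -0.1047]]
[0.65728792 0.02076531] [ 0.67276862 -0.10822324] 96.84367891631179 [np.float64(96.8612053674355), np.float64(96.82612513103034)]
R edge [0.69396843 0.04849366] [ 0.71840316 -0.15243884] L [0.60977261 0.07913723] [ 0.63196868 -0.10290926]
cheek base front corners [0.62354328 0.04175915] [0.6381409  0.04327248] [0.67662159 0.04669532] [0.67896311 0.0443992 ]
[ 0.53965739 -0.07333501  0.11280925] 95.94735890690175
```

View pics/c.png

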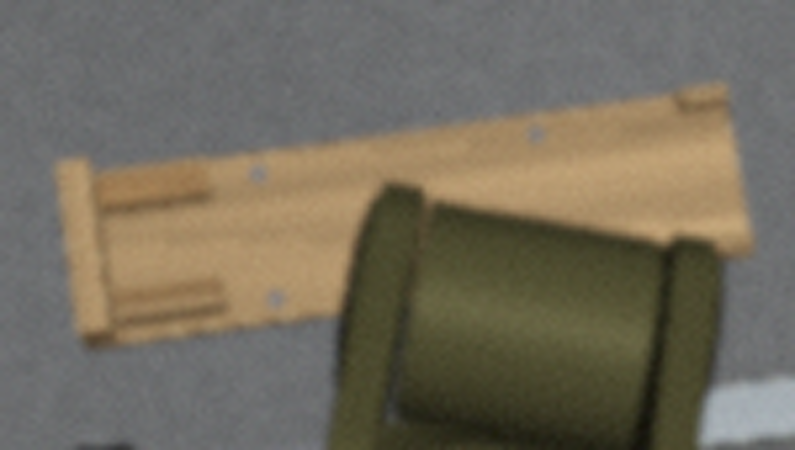

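```bash
python3 - <<'E'
from h import *
p,r=pose(sense())
for a in [(319,389,.126),(319,303,.126),(319,290,.12)]: print(r.inv().apply(ray('w3',*a)-p).round(4))
to(.6697,-.0825,.105,6.85)
E
```

```text
[-0.0213 -0.0008 -0.0132]
[ 0.0143 -0.0008 -0.0132]
[ 0.0167 -0.0008 -0.0072]
dp [-0.1507  0.8559  0.052 ] rot [ 0.0001 -0.0007 -0.01  ]
```

```bash
python3 -m inch '{"dp":[[0,0.1,0],[-0.03,0.22,0],[-0.06,0.36,0],[-0.1,0.5,0],[-0.13,0.64,0],[-0.15,0.76,0],[-0.15,0.84,0.05],[-0.15,0.856,0.12],[-0.15,0.856,0.22],[-0.15,0.856,0.25]],"rotation":[[0,0,0],[0,0,0],[0,0,0],[0,0,-0.01],[0,0,-0.01],[0,0,-0.01],[0,0,-0.01],[0,0,-0.01],[0,0,-0.01],[0,0,-0.01]],"grip":[1,1,1,1,1,1,1,1,1,1]}'
python3 - <<'E'
from h import *
to(.6697,-.0825,.0312,6.85)
g=shot('scene','s2'); cv2.imwrite('pics/d.png',cv2.resize(g['img'][190:390,230:470],None,fx=3,fy=3,interpolation=2))
E
```

```text
t: 9.05
position: [0.6686, -0.0823, 0.0735]
eef_rot: [-0.002, 0.664, 0.748, -0.0]
contact_force: [-0.3, -0.0, -3.6]
grip_width: 0.0349
dp [-0.0029  0.0076  0.2817] rot [-0.0016 -0.0012 -0.0001]
```

View pics/d.png

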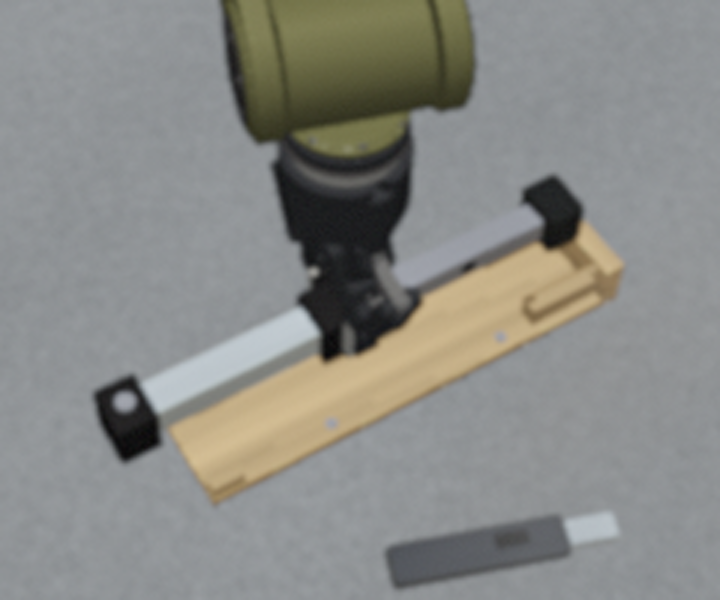

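```bash
python3 - <<'E'
from h import *
o=np.array([.6656,-.0487]);u=np.array([-.1193,.9929]);n=np.array([u[1],-u[0]])
def c(a,b,z):
    w=ray('s2',230+a/3,190+b/3,z)[:2]-o; print((w@u).round(4),(w@n).round(4))
c(557,178,.087);c(582,207,.087);c(525,187,.087);c(97,395,.087);c(135,377,.087)
c(620,265,.046); c(588,222,.046)
E
python3 -m inch '{"dp":[[0,0.008,0.03],[0,0.008,0.06],[0,0.008,0.1],[0,0.008,0.14],[0,0.008,0.18],[0,0.008,0.21],[0,0.008,0.24],[0,0.008,0.26],[0,0.008,0.275],[0,0.008,0.28]],"rotation":[[0,0,0],[0,0,0],[0,0,0],[0,0,0],[0,0,0],[0,0,0],[0,0,0],[0,0,0],[0,0,0],[0,0,0]],"grip":[1,1,1,1,1,1,1,1,1,1]}'
```

```text
0.1384 -0.0109
0.1378 0.0169
0.1161 -0.0153
-0.1907 -0.0129
-0.1662 -0.0128
0.1543 0.0446
0.158 0.0051
t: 10.35
position: [0.6699, -0.0821, 0.0315]
eef_rot: [-0.001, 0.664, 0.748, -0.0]
contact_force: [-0.7, -0.1, -3.8]
grip_width: 0.035
```

```bash
python3 -m inch '{"dp":[[0,0,0.004],[0,0,0.007],[0,0,0.007],[0,0,0.007],[0,0,0.007],[0,0,0.007],[0,0,0.007],[0,0,0.007],[0,0,0.007],[0,0,0.007]],"rotation":[[0,0,0],[0,0,0],[0,0,0],[0,0,0],[0,0,0],[0,0,0],[0,0,0],[0,0,0],[0,0,0],[0,0,0]],"grip":[1,1,1,-1,-1,-1,-1,-1,-1,-1]}'
python3 - <<'E'
from h import *
g=shot('scene','s3'); w=shot('wrist','w4'); cv2.imwrite('pics/e.png',np.vstack([cv2.resize(g['img'][235:375,250:450],None,fx=3,fy=3,interpolation=2),w['img'][230:410,20:620]]))
E
```

```text
t: 11.6
position: [0.6699, -0.0821, 0.0305]
eef_rot: [-0.001, 0.664, 0.748, -0.0]
contact_force: [0.3, -1.3, 0.4]
grip_width: 0.0854
```

View pics/e.png

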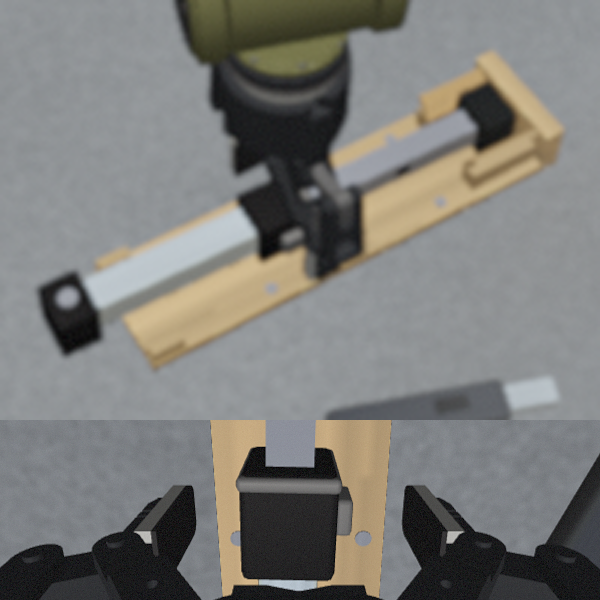

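```bash
python3 -m inch '{"dp":[[0,0,-0.013],[0,0,-0.013],[0,0,-0.013],[0,0,-0.013],[0,0,-0.013],[0.04,0,-0.013],[0.1,0,-0.013],[0.16,0,-0.013],[0.22,0,-0.013],[0.267,0,-0.013]],"rotation":[[0,0,0],[0,0,0],[0,0,0],[0,0,0],[0,0,0],[0,0,0],[0,0,0],[0,0,0],[0,0,0],[0,0,0]],"grip":[1,1,1,1,1,1,1,1,1,1]}'
python3 - <<'E'
from h import *
g=shot('scene','s4'); w=shot('wrist','w5'); cv2.imwrite('pics/f.png',np.vstack([cv2.resize(g['img'][235:375,250:450],None,fx=3,fy=3,interpolation=2),w['img'][230:410,20:620]]))
E
```

```text
t: 12.95
position: [0.6655, -0.0422, 0.033]
eef_rot: [-0.001, 0.664, 0.748, 0.0]
contact_force: [2.0, -5.2, 3.7]
grip_width: 0.0349
```

View pics/f.png

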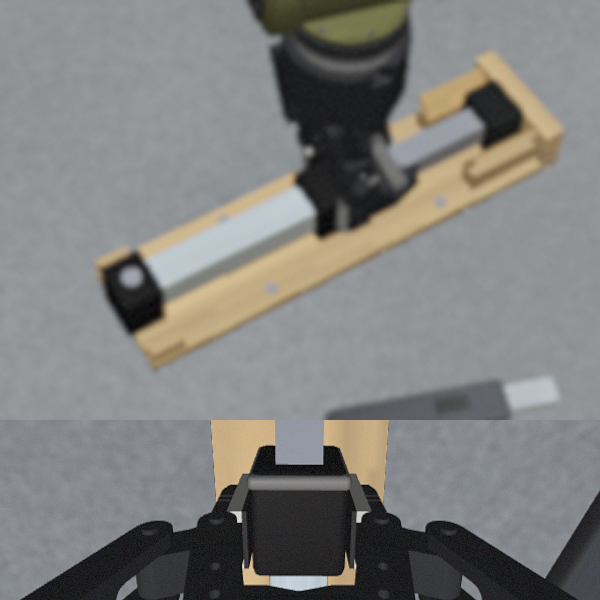

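```bash
python3 -m inch '{"dp":[[0,0,0],[0,0,0],[0,0,0],[0,0,0],[-0.08,0,0],[-0.18,0,0],[-0.28,0,0],[-0.3,0,0],[-0.3,0,0],[-0.3,0,0]],"rotation":[[0,0,0],[0,0,0],[0,0,0],[0,0,0],[0,0,0],[0,0,0],[0,0,0],[0,0,0],[0,0,0],[0,0,0]],"grip":[-1,-1,-1,-1,-1,-1,-1,-1,-1,-1]}'
python3 - <<'E'
from h import *
g=shot('scene','s5'); w=shot('wrist','w6'); cv2.imwrite('pics/g.png',np.vstack([cv2.resize(g['img'][235:355,250:450],None,fx=3,fy=3,interpolation=2),w['img'][170:410,20:620]]))
E
```

```text
t: 14.3
position: [0.6708, -0.0857, 0.0328]
eef_rot: [-0.001, 0.663, 0.748, 0.0]
contact_force: [0.1, 1.2, -0.2]
grip_width: 0.0854
```

View pics/g.png

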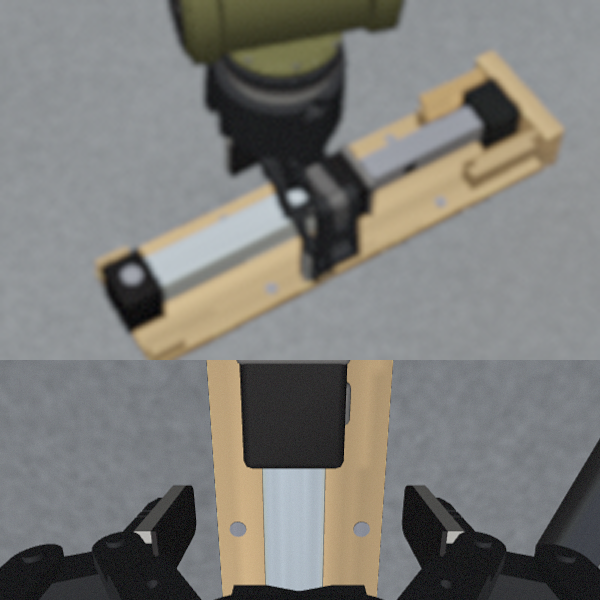

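```bash
python3 -m inch '{"dp":[[0,0,0],[0,0,0],[0,0,0],[0,0,0],[0,0,0],[0.01,0,0],[0.02,0,0],[0.03,0,0],[0.035,0,0],[0.04,0,0]],"rotation":[[0,0,0],[0,0,0],[0,0,0],[0,0,0],[0,0,0],[0,0,0],[0,0,0],[0,0,0],[0,0,0],[0,0,0]],"grip":[1,1,1,1,1,1,1,1,1,1]}'
python3 -m inch '{"dp":[[0.003,0,0],[0.006,0,0],[0.009,0,0],[0.012,0,0],[0.015,0,0],[0.018,0,0],[0.02,0,0],[0.02,0,0],[0.02,0,0],[0.02,0,0]],"rotation":[[0,0,0],[0,0,0],[0,0,0],[0,0,0],[0,0,0],[0,0,0],[0,0,0],[0,0,0],[0,0,0],[0,0,0]],"grip":[1,1,1,1,1,1,1,1,1,1]}'
```

```text
t: 15.65
position: [0.6703, -0.0804, 0.0331]
eef_rot: [-0.001, 0.663, 0.748, 0.0]
contact_force: [-1.0, -3.8, 2.5]
grip_width: 0.0225
t: 16.9
position: [0.6699, -0.0774, 0.0331]
eef_rot: [-0.001, 0.663, 0.748, 0.0]
contact_force: [1.6, -2.2, 1.8]
grip_width: 0.0226
```

```bash
python3 -m inch '{"dp":[[0.002,0,0],[0.004,0,0],[0.006,0,0],[0.008,0,0],[0.01,0,0],[0.012,0,0],[0.014,0,0],[0.014,0,0],[0.014,0,0],[0.014,0,0]],"rotation":[[0,0,0],[0,0,0],[0,0,0],[0,0,0],[0,0,0],[0,0,0],[0,0,0],[0,0,0],[0,0,0],[0,0,0]],"grip":[1,1,1,1,1,1,1,1,1,1]}'
python3 - <<'E'
from h import *
a=pickle.load(open('pics/w6.pkl','rb'))['img'][160:290,230:430]; w=shot('wrist','w7')['img'][160:290,230:430]
cv2.imwrite('pics/i.png',cv2.resize(np.hstack([a,w]),None,fx=2,fy=2))
E
```

```text
t: 18.15
position: [0.6697, -0.0752, 0.0331]
eef_rot: [-0.001, 0.663, 0.748, 0.0]
contact_force: [0.3, -4.4, 0.3]
grip_width: 0.0229
```

```bash
python3 - <<'E'
from h import *
for f,rows in (('w4',(275,285,295,305)),('w6',(205,215,225)),('w7',(150,160,170,180,190,200,210,220,230))):
    g=pickle.load(open(f'pics/{f}.pkl','rb'))['img'].mean(2).astype(int)
    s=pickle.load(open(f'pics/{f}.pkl','rb'))['img'].astype(int)
    for r in rows: print(f,r,'gray',g[r,356:382],'sat',(s[r,356:382,2]-s[r,356:382,0]))
E
```

```text
w4 275 gray [ 40 152 158 155 153 154 151 146 149 148 149 149 148 150 148 148 152 150
 149 148 151 149 153 153 152 154] sat [-3 66 68 63 64 61 63 66 60 63 61 59 60 61 61 64 61 64 64 65 63 64 63 63
 63 67]
w4 285 gray [ 24  42  47  55 150 155 151 152 150 149 149 148 146 150 148 151 151 151
 150 150 155 151 153 153 149 152] sat [-2  2 -5  7 63 64 63 60 61 60 61 59 62 62 61 60 63 61 64 62 62 62 63 61
 61 64]
w4 295 gray [126 129 117 108  96  77 109 138 138 150 153 147 151 147 148 150 148 152
 151 153 152 149 149 146 149 144] sat [ 4  3  3  2  0 -1 37 54 57 64 62 59 60 63 61 61 63 61 63 60 61 62 62 61
 58 59]
w4 305 gray [ 25  14  17  48  52  49  55  48  50  50  49  47  52  40  89 147 150 151
 153 150 152 148 148 147 149 144] sat [-6 -4 -4  4  1 -3 -1 -4  0  1  1 -1  0 -1 28 61 61 61 64 60 62 60 62 63
 60 58]
w6 205 gray [ 41  46  44  42  37  34  38  29  16  14 101 112  97  93  77 141 148 145
 148 151 149 147 151 148 152 151] sat [-3  1 -2  2  2 -2  1 -5 -6  0  1  1 -1  0  9 58 62 61 62 60 58 63 63 64
 63 62]
w6 215 gray [ 47  42  44  33  36  26  29  28  21  36 104 105  94  85 112 145 146
[... 1515 characters left out ...]
34] sat [-3  3  2  2  2  0  4  1 -1 -1 -3  0 -9 -1  4  1  2  2  2  3  2  4  2 -2
  3  5]
w7 210 gray [ 43  47  49  47  47  43  43  43  37  40  36  37  35  32   0 116 128 138
 139 138 138 134 136 130 132 129] sat [-1  0 -1  3  5  2  2  4  1  0  0  1  1 -3  0 -2  3  3  3  0  2 -1  3  3
  3  0]
w7 220 gray [ 46  47  45  47  49  46  46  42  43  37  37  25  34  13  58 121 134 141
 139 137 135 132 131 129 128 126] sat [-1  0  3 -1  2 -2  5  1 -2  1  2 -5  4 -2  1  2  3  3  1  4  4  2  4 -1
  1  2]
w7 230 gray [ 47  45  45  37  42  45  41  41  41  40  35  26  31   9  88 124 138 141
 136 137 134 135 126 126 122 120] sat [-2  2  2 -4 -5  0 -3 -5  0  1 -1  4  3 -1  1  4  0  2  2  3  0  3  2  2
  0  1]
```

```bash
python3 - <<'E'
from h import *
for f,rows in (('w4',(310,320,335)),('w6',(205,215)),('w7',(200,210,220))):
    s=pickle.load(open(f'pics/{f}.pkl','rb'))['img'].astype(int); g=s.mean(2); sat=s[...,2]-s[...,0]
    for r in rows:
        c=[i for i in range(355,400) if g[r,i]>70 and sat[r,i]<25]; print(f,r,c[:1],c[-1:])
    if f!='w4':
        # dark foot/collar along lane: cap-side none; inner tube visible above collar
        pass
# foot/cap in scene camera: check inner = 0.335-len
print(sense()['contact_force'])
E
```

```text
w4 310 [360] [368]
w4 320 [358] [372]
w4 335 [357] [371]
w6 205 [366] [370]
w6 215 [366] [369]
w7 200 [371] [386]
w7 210 [371] [385]
w7 220 [371] [385]
[ 0.66352921 -2.55560972  1.05739391]
```

```bash
python3 -m inch '{"dp":[[0,0,0],[0,0,0],[0,0,0],[0,0,0],[0,0,-0.1],[0,0,-0.25],[0,0,-0.45],[0,0,-0.65],[0,0,-0.85],[0,0,-1]],"rotation":[[0,0,0],[0,0,0],[0,0,0],[0,0,0],[0,0,0],[0,0,0],[0,0,0],[0,0,0],[0,0,0],[0,0,0]],"grip":[-1,-1,-1,-1,-1,-1,-1,-1,-1,-1]}'
python3 - <<'E'
from h import *
g=shot('wrist','w8')['img'].astype(int); gr=g.mean(2); shot('scene','s9')
print('button', [(r,[i for i in range(280,400) if gr[r,i]>85 and g[r,i,2]-g[r,i,0]<25][-1:]) for r in range(100,220,8)])
# dark rows along column of lane
for c in (310,320,330): print(c,[ (r,int(gr[r,c])) for r in range(0,330,8)])
for r in (20,60,100,140,180,220,260): print(r,[int(x) for x in gr[r,240:400:5]])
E
```

```text
t: 19.45
position: [0.67, -0.0754, 0.1868]
eef_rot: [0.001, 0.663, 0.748, 0.001]
contact_force: [-0.4, -0.7, -0.0]
grip_width: 0.0856
button [(100, [399]), (108, [399]), (116, [399]), (124, [399]), (132, [399]), (140, [399]), (148, [399]), (156, [399]), (164, [399]), (172, [399]), (180, [399]), (188, [399]), (196, [399]), (204, [399]), (212, [399])]
310 [(0, 33), (8, 33), (16, 36), (24, 35), (32, 22), (40, 142), (48, 140), (56, 137), (64, 141), (72, 139), (80, 139), (88, 140), (96, 140), (104, 140), (112, 136), (120, 142), (128, 142), (136, 142), (144, 141), (152, 104), (160, 50), (168, 48), (176, 45), (184, 49), (192, 48), (200, 45), (208, 197), (216, 191), (224, 188), (232, 188), (240, 187), (248, 184), (256, 186), (264, 184), (272, 185), (280, 187), (288, 187), (296, 184), (304, 185), (312, 186), (320, 185), (328, 183)]
320 [(0, 35), (8, 29), (16, 32), (24, 36), (32, 27), (40, 140), (48, 139), (56, 137), (64, 138), (72, 138), (80, 137), (88, 137), (96, 140), (104, 138), (112, 141), (120, 137), (128, 140), (136, 139), (144, 142), (152, 102), (160, 52), (168, 48), (176, 48), (184, 5
[... 1132 characters left out ...]
 146, 152, 152, 157, 125, 125, 128, 128, 123, 128]
140 [127, 125, 126, 127, 126, 131, 116, 153, 153, 158, 159, 160, 159, 159, 142, 141, 143, 142, 161, 160, 146, 145, 149, 153, 153, 122, 132, 132, 129, 125, 125, 124]
180 [128, 128, 126, 123, 127, 129, 122, 158, 154, 161, 164, 42, 53, 45, 49, 51, 53, 43, 45, 49, 15, 123, 152, 145, 144, 128, 121, 129, 125, 127, 129, 127]
220 [125, 126, 124, 126, 130, 121, 125, 161, 158, 163, 166, 163, 165, 188, 187, 189, 190, 188, 186, 158, 147, 149, 156, 145, 148, 129, 131, 131, 128, 128, 127, 130]
260 [130, 124, 125, 129, 133, 125, 128, 161, 163, 143, 157, 169, 156, 184, 183, 182, 185, 183, 186, 157, 148, 152, 144, 149, 153, 134, 129, 129, 129, 130, 131, 131]
```

```bash
python3 - <<'E'
from h import *
o=np.array([.6656,-.0487]);u=np.array([-.1193,.9929]);n=np.array([u[1],-u[0]])
d=pickle.load(open('pics/w8.pkl','rb'))['img'].astype(int); g=d.mean(2)
m=g[:,316:324].mean(1); print([int(x) for x in m[24:44]],[int(x) for x in m[146:160]],[int(x) for x in m[200:210]])
def c(a,b,z):
    w=ray('w8',a,b,z)[:2]-o; return (w@u).round(4),(w@n).round(4)
for r in (29,31,34,37): print('foot back',r,c(320,r,.044))
print('collar back',c(320,205.5,.044),'collar front ring',c(320,151,.044))
for r in range(160,204,6): print(r,[int(x) for x in g[r,336:366]])
E
```

```text
[35, 33, 33, 32, 34, 36, 31, 28, 24, 22, 15, 84, 131, 143, 140, 140, 140, 139, 140, 139] [141, 142, 147, 112, 30, 67, 103, 118, 123, 123, 122, 113, 82, 48] [48, 45, 46, 46, 43, 33, 16, 150, 197, 192]
foot back 29 (np.float64(0.1185), np.float64(0.0013))
foot back 31 (np.float64(0.1173), np.float64(0.0013))
foot back 34 (np.float64(0.1155), np.float64(0.0013))
foot back 37 (np.float64(0.1136), np.float64(0.0013))
collar back (np.float64(-0.0035), np.float64(0.0014)) collar front ring (np.float64(0.0375), np.float64(0.0014))
160 [47, 47, 43, 32, 11, 107, 140, 145, 145, 146, 147, 145, 147, 151, 149, 152, 155, 154, 156, 152, 156, 157, 157, 151, 150, 149, 146, 143, 148, 131]
166 [49, 47, 39, 32, 15, 110, 135, 136, 135, 138, 145, 151, 151, 149, 151, 154, 153, 154, 157, 158, 157, 155, 154, 155, 150, 148, 146, 143, 136, 134]
172 [46, 53, 44, 33, 16, 69, 113, 128, 128, 122, 127, 115, 95, 117, 149, 154, 154, 156, 154, 155, 157, 158, 153, 152, 151, 149, 149, 148, 117, 124]
178 [46, 49, 39, 27, 13, 97, 114, 126, 130, 127, 121, 112, 93, 114, 152, 155, 155, 158, 151, 150, 149, 145, 142, 144, 141, 147, 146, 148, 106, 124]
184 [45, 37, 36, 33, 14, 97, 119, 130, 127, 123, 117, 107, 85, 145, 155, 156, 154, 153, 151, 147, 145, 141, 146, 144, 149, 144, 145, 157, 137, 130]
190 [48, 39, 35, 26, 16, 143, 148, 146, 146, 148, 148, 150, 150, 153, 152, 152, 155, 153, 150, 150, 145, 140, 146, 147, 142, 144, 144, 150, 133, 122]
196 [45, 45, 40, 26, 44, 142, 147, 146, 150, 151, 148, 149, 151, 153, 152, 154, 154, 150, 151, 146, 144, 141, 144, 147, 143, 148, 148, 139, 137, 135]
202 [40, 40, 29, 24, 43, 142, 145, 146, 148, 146, 148, 149, 151, 153, 154, 156, 155, 152, 149, 148, 147, 143, 145, 144, 145, 150, 146, 120, 132, 134]
```

```bash
python3 -c "
from plant import job_done; print(job_done())"
```

```text
the job is handed in; nothing more can be done
None
```

The leg is lying in the cradle, shortened by one hole, and I have handed the job in; no verdict was reported.

- **Placing:** I picked the leg up at the collar, laid it in the cradle with the foot in the pocket, and opened the gripper fully.
- **Shortening:** I gripped the collar again with the button pressed in and pushed 40 mm towards the stop, then let go. The button was then riding on the tube. I gripped the bare outer tube behind the collar, leaving the button free, and pushed on in small steps until it sprang out.

The last checks were on wrist camera pixels only, because all 12 picture views were used up by then:

| Check | Reading |
|---|---|
| Button | Fully out: about 15 px proud of the collar, as when locked at the start (about 5 px while riding) |
| Shortening (`leg_inner`) | About 46 mm once I read the dark rows as the foot's back face; a cruder first reading gave about 49 mm |
| Foot | At the stop, about 1.4 mm off mid-lane (measured position 1–2 mm past the stop face, within calibration error) |
| Cap overhang | None, worked out from the foot position and the leg's length, not seen directly |
| Gripper | Open, raised to 0.187 m, no contact force |
| Time | About 19.5 s of the 51 s allowed |

I rely on the button being out to rule out the 49 mm reading, since that only happens with the pin in a hole. No move went near the tape roll, marker, picture frames, spray bottle or corner guard, but I took no final picture of them.

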